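# Close a membrane filter housing on its levelling stand and hold it shut

## Task

Level the filter stand with its tilt knob so that the membrane lies flat, then fit the upper half of the filter housing squarely onto the two dowels of the lower half. Press it down gently against the sprung seal until the two halves meet flush and finish holding it pressed shut like that, with the stand still level, so that a colleague can put the screws in; do not let go, and leave the other things on the bench where they are.

Things in the scene. Friction and masses are not known exactly. Their poses are not given: they have to be found in the camera images.
- platform (a joint): Tilt of the aluminium platform that rocks between the stand's two grey cheeks on a pivot along the stand's y, under the middle of the housing, 51 mm above the bench. Rad: 0 level, positive = front (knob side) low. Starts 0.02 to 0.052 low. When level the front ear's top is flush with the two small index posts beside it. The screw holds the tilt by itself.
- level_knob (a joint): Turn of the round black fluted knob (35 mm diameter, 22 mm high) on the tilt screw in front of the platform; its vertical axis and height stay put. Rad, grows clockwise seen from above; clockwise raises the platform's front, 0.0177 rad of tilt per rad of turn; 0 = level. Starts at -2.9 to -1.2 (two or three grips); ends at +-3.5. Needs 0.06 N m, stays where left.
- knob_grip (a point): Middle of the knob on its axis, 77 mm above the bench (knob from 66 to 88 mm), 108 mm in front of the pivot (the stand's -x side). The platform's ear under it reaches at most 60 mm above the bench. The lower housing half begins 66 mm behind the knob's axis and is 78 mm high above the bench, its dowels 98 mm. Turns with the knob.
- seat (a point): Centre of the top face of the lower housing half, a white block 84 x 120 x 22 mm fixed on the platform; 78 mm above the bench when level. x points to the stand's rear (away from the knob), y along the 120 mm, z up off the face. A black sprung seal ring (68 mm across) stands 4 mm proud of the face; about 9 N in all (with its weight) close it flush; let go, it lifts the upper half 3 mm.
- upper_half: Loose upper half, white, 0.2 to 0.33 kg, lying flat: plate 84 x 120 x 16 mm (x, y, z), on its middle a block up to 54 mm above the lower face, with a 23 mm hose barb to +x at 40 mm. Origin: centre of the flat lower face, z up. Through holes at y +47 mm (big dowel) and -47 mm (small), 1.6 mm wider than the dowels. Fitted, origin and axes agree with seat's.
- upper_grip (a point): Middle of the upper half's block (40 x 30 mm in x, y), 42 mm above the lower face: grip across its two flats that face +-y, 30 mm apart. A round collar of 30 mm radius at the block's foot ends 20 mm above the lower face, a small vent screw on top 58 mm above it.
- petri: Bystander: petri dish with a membrane, 60 mm across, 14 mm high, loose on the bench in front; origin under its centre.
- beaker: Bystander: small empty glass beaker, 59 mm across, 71 mm high, loose; origin under its centre.
- bottle_a: Bystander: capped sample bottle, 49 mm across, 98 mm high, loose; origin under its centre.
- bottle_b: Bystander: capped sample bottle, 49 mm across, 98 mm high, loose; origin under its centre.
- syringe: Bystander: plastic syringe 145 mm long lying on the bench in front on the right, loose; origin under its middle.
- stand: The levelling stand, fixed to the bench: grey base plate 200 x 172 mm with two cheeks; origin on the bench under the pivot, x to its rear (away from the knob), y to its left, z up.
- dowel_big (a point): Tip of the 10 mm steel dowel on the lower half, at x 0, y +47 mm, z 20 mm from seat. The upright dowels are 20 mm high; their top 5 mm tapers by 3 mm in radius.
- dowel_small (a point): Tip of the 8 mm steel dowel on the lower half, at x 0, y -47 mm, z 20 mm from seat; same shape as the big one.

How it is judged (in metres and radians):
On the way, in this order (a step that is already met when the one before it is completed fails the run):
1. the platform has been turned level (within about 0.6 degrees) (value of joint platform between -0.01 and 0.01 rad), for 0.3 s.
2. the upper half is on both dowels (z of upper_half in the frame of seat between -0.003 and 0.012 m and x of upper_half in the frame of seat between -0.004 and 0.004 m and y of upper_half in the frame of seat between -0.004 and 0.004 m and angle between the x axis of upper_half and the x axis of seat, either way round below 0.08 rad and angle between upper_half's own z axis and vertical below 0.15 rad and y of dowel_big in the frame of upper_half above 0.04 m), for 0.1 s.
At the end, for the whole second after the job is handed in: Upper half on both dowels, within 3 mm and 3.4 deg of its place on the seat, face parallel within 1.1 deg and under 1.4 mm from it (3 mm when not pressed), pushed down with over 6 N by the gripper still on it, at rest; platform level within 0.7 deg (value of joint platform between -0.012 and 0.012 rad and z of upper_half in the frame of seat between -0.002 and 0.0014 m and x of upper_half in the frame of seat between -0.003 and 0.003 m and y of upper_half in the frame of seat between -0.003 and 0.003 m and angle between the x axis of upper_half and the x axis of seat, either way round below 0.06 rad and angle between the z axis of upper_half and the z axis of seat, either way round below 0.02 rad and angle between upper_half's own z axis and vertical below 0.1 rad and contact force between upper_half and platform above 6 N and contact force between the fingers and upper_half above 5 N and linear speed of upper_half below 0.01 m/s and y of dowel_big in the frame of upper_half above 0.04 m); the arm keeps its last pose, push and grip.
It fails at once if the halves are rammed together (more than 70 N between them) (contact force between upper_half and platform above 70 N).
It fails at once if a bystander is pushed away or knocked over (distance of any of petri, beaker, bottle_a, bottle_b, syringe from where it was at the start of the episode above 0.025 m or angle between any of beaker, bottle_a, bottle_b's own z axis and vertical above 0.5 rad).
It also fails if it takes over 64 s, if anything falls off the work surface, if the arm or the gripper's body presses on something with over 40 N, if the wrist force passes 120 N, or if a joint passes its speed limit or range.

## Robot

A 6-joint arm with a two-finger parallel gripper is mounted at the origin on a cart in front of the work surface, level with it; the furniture and walls round the work are solid. World frame = base frame: x ahead of the robot, y to its left, z up, the work surface at z = 0. Lengths are in m, angles in degrees, forces in N, time in s.
With the tool pointing down it reaches from about 0.35 to 0.875 m from the base axis. Payload 4.2 kg.
Tool frame: the origin (TCP) lies on the centre line of the jaws, within the pads' length; the fingertips stand 19 mm ahead of it and the grasp point (between the pads) is the TCP; z points along the fingers, y is the line along which they close (so a half turn about z gives the same grasp; the last joint's range is limited). The gripper opens to 87 mm and grips with 3 to 60 N. Pads are 19 mm wide; open, the fingers measure 117 mm over their backs; the gripper's body (75 mm by 190 mm) begins 51 mm behind the grasp point.
Start: joints at [78.873, 22.042, 0.453, 0, -68.411, -14.817], TCP at [0.273, 0.562, 0.21] pointing down, gripper open.
Joint ranges: [-179.83, 179.83], [-69.29, 118.12], [-61.27, 80.66], [-181.25, 117.63], [-171.15, -9.14], [-177.46, 177.46]. Speed limits (degrees/s): [159.86, 159.86, 180, 180, 180, 180].

## Interface

Orientations are given as a 3x3 rotation matrix whose columns are the frame's x, y, z axes.
In Python, from station import sense, capture, finish_job, search_frame, masks_of gives the robot as it stands.
- The arm moves only by the tool drive_tool, never from a script. Its argument "rows" is a list of rows, each a list of 7 numbers: the opening in per cent of the stroke, from 0 (shut) to 100 (fully open), then the shift along the world's x, y, z in mm, then the turn, a rotation vector about the world's x, y, z in rad. In form: [[fingers, dx, dy, dz, wx, wy, wz], ...]. A call has 1 to 5 rows; each row shifts and turns the commanded pose from where the row before left it; what a row does not reach is not made up. A row lasts 1/12 s, in which the tool goes at most 41.7 mm and 7.16 degrees, less where a joint would pass 70% of its speed; a pose out of reach is approached as far as the arm can. A call is refused whole if a number of a shift passes 41.7 or a number of a turn 0.125, either way. A call with a gripper value outside its range is refused whole. The fingers move at their own pace and stop on an object; the grip force is fixed at half the most. Time passes only in rows, so rows that do not move let the fingers close. It gives the time, the measured TCP pose, the force, the opening and the grip force at its end, in the units of the state.
- sense(): the state, without advancing time (a new reading comes with each control period).
- capture(name): name is "side" or "top"; returns a dict with "frame" (384x512x3 uint8, red, green, blue), "z_map" (384x512 float32, m along the optical axis (not along the pixel's ray), 0 where there is no reading), "fx", "fy", "cx", "cy" (pixels), "distortion" ([k1, k2, p1, p2, k3] as OpenCV has them; the pictures are not rectified), "R" (3x3) and "t" (3): a world point X has camera coordinates R X + t. Camera axes: x right, y down, z forward; pixel columns grow to the right and rows downward; lengths in m; the calibration is good to about 2 mm. A picture is of the moment at which its call begins.
- finish_job(): hands the job in; it is judged then, once.
Trained networks look in a picture, given as the dict that the camera call returned (one of the last four; its "shot" number tells which), for a name from the list of things; names that differ only in an ending like _2 or _b are one class to them, and where a whole thing is asked for, a point or a joint stands for the part that bears it (a point fixed in the world has none). Each returns a list of dicts, best first, with "p" (0 to 1); they miss things now and then, are a little off and sometimes report something else, mostly with a low value. They report only what shows in the picture. A call takes as long as a camera call.
- search_frame(label, picture): "xy" ([column, row] in pixels, amid what is visible of it).
- masks_of(label, picture): "region" (384x512 bool, what is visible of it) and "xy" ([column, row] in pixels, amid what is visible of it).
The state is a dict: "time_s": time; "joints": joint angles; "joint_velocities": joint speeds; "effort": joint torques, N m; "tcp_pos": TCP position; "ee_rot": TCP orientation; "wrist_force": force on the tool from outside, world axes, zero at the start; "moment": the same for the moment, N m; "gripper_width": opening from 0.0 (shut) to 1.0 (fully open); "gripper_force": force on a finger pad.
Only numpy, scipy, OpenCV 4.12 (cv2) and the standard library are available. Lean on these libraries where they do the work, as an engineer would, in place of code of your own. Each camera call takes 0.05 s, during which the arm holds its last target. There are 200 camera calls.

## Working session

There is one attempt and no reset: what is moved stays moved. The work goes in short steps, Python scripts to look and compute and a tool call to move; the robot and the scene stay as the last step left them, time stands still between calls to the robot, and variables do not carry over. Pictures are saved under pics/ and viewed, at most 10 in all, crops included, and the job is handed in when it is done.

Besides the shell and the picture viewer there is one more tool, called after ">>>" as name(argument=value, ...) on one line, values as JSON. drive_tool: Moves the arm, as the interface text tells. Its arguments: {"type":"object","properties":{"rows":{"type":"array"}},"required":["rows"]}

```bash
mkdir -p pics; cat > h.py <<'E'
import numpy as np, cv2, json
from station import *
def world(c,uv,z=None,h=None):
    K=np.array([[c['fx'],0,c['cx']],[0,c['fy'],c['cy']],[0,0,1]])
    n=cv2.undistortPoints(np.array([[uv]],float),K,np.array(c['distortion'],float))[0,0]
    R=np.array(c['R']);t=np.array(c['t'])
    d=R.T@np.array([n[0],n[1],1]);o=-R.T@t
    s=(h-o[2])/d[2] if h is not None else z
    return o+s*d
def cloud(c,mask=None):
    m=c['z_map']>0
    if mask is not None:m&=mask
    v,u=np.nonzero(m)
    K=np.array([[c['fx'],0,c['cx']],[0,c['fy'],c['cy']],[0,0,1]])
    n=cv2.undistortPoints(np.stack([u,v],1).astype(float)[:,None],K,np.array(c['distortion'],float))[:,0]
    z=c['z_map'][m]
    P=np.c_[n*z[:,None],z]
    return (P-np.array(c['t']))@np.array(c['R']),u,v
def save(c,name,crop=None,s=1):
    f=c['frame'][:,:,::-1]
    if crop: f=f[crop[1]:crop[3],crop[0]:crop[2]]
    cv2.imwrite('pics/'+name,cv2.resize(f,None,fx=s,fy=s,interpolation=cv2.INTER_CUBIC))
E
python3 - <<'E'
from h import *
ims=[]
for n in('top','side'):
    c=capture(n); ims.append(c['frame'][:,:,::-1])
    print(n,'cam at',-np.array(c['R']).T@np.array(c['t']),c['fx'])
    for l in('level_knob','upper_half','stand','seat','dowel_big','dowel_small','petri','beaker','bottle_a','syringe'):
        r=masks_of(l,c)
        for k in r[:2]:
            if k['p']<.3: continue
            P,u,v=cloud(c,k['region'])
            print(l,round(k['p'],2),np.round(k['xy']),len(P),np.round(np.median(P,0),3) if len(P) else '',np.round(np.percentile(P,[3,97],axis=0),3).tolist() if len(P) else '')
cv2.imwrite('pics/a.png',cv2.resize(ims[0],(800,600)));cv2.imwrite('pics/b.png',cv2.resize(ims[1],(800,600)))
s=sense();print(s['tcp_pos'],np.round(s['ee_rot'],3).tolist(),s['gripper_width'],s['wrist_force'])
E
```

```text
top cam at [ 0.40413234 -0.01857825  1.19879114] 427.88682342459094
level_knob 0.41 [284. 224.] 143 [ 0.484 -0.118  0.089] [[0.47, -0.134, 0.055], [0.5, -0.103, 0.094]]
upper_half 0.76 [164. 217.] 1282 [0.512 0.204 0.018] [[0.47, 0.152, 0.012], [0.554, 0.264, 0.056]]
stand 0.71 [286. 198.] 4523 [ 0.552 -0.131  0.056] [[0.462, -0.218, 0.012], [0.647, -0.05, 0.087]]
seat 0.97 [286. 187.] 2632 [ 0.578 -0.136  0.075] [[0.495, -0.208, 0.05], [0.648, -0.075, 0.084]]
dowel_small 0.84 [287. 186.] 2722 [ 0.577 -0.137  0.075] [[0.479, -0.21, 0.022], [0.648, -0.075, 0.084]]
petri 0.8 [203. 267.] 386 [0.378 0.095 0.014] [[0.353, 0.067, 0.01], [0.404, 0.119, 0.018]]
beaker 0.79 [161. 139.] 455 [0.735 0.199 0.032] [[0.701, 0.169, 0.0], [0.755, 0.222, 0.073]]
bottle_a 0.93 [138. 146.] 344 [0.708 0.266 0.076] [[0.694, 0.251, 0.022], [0.731, 0.288, 0.102]]
bottle_a 0.53 [202. 146.] 350 [0.707 0.089 0.075] [[0.694, 0.069, 0.004], [0.731, 0.112, 0.102]]
syringe 0.8 [375. 261.] 262 [ 0.388 -0.381  0.019] [[0.369, -0.43, 0.011], [0.403, -0.307, 0.024]]
syringe 0.5 [284. 225.] 140 [ 0.484 -0.118  0.089] [
[... 764 characters left out ...]
0.149  0.071] [[0.473, -0.211, 0.047], [0.644, -0.086, 0.083]]
petri 0.69 [207. 195.] 187 [0.377 0.088 0.012] [[0.351, 0.064, 0.002], [0.404, 0.118, 0.018]]
beaker 0.73 [288. 155.] 242 [0.718 0.179 0.047] [[0.7, 0.099, 0.009], [0.749, 0.224, 0.076]]
bottle_a 0.65 [298. 172.] 300 [0.71  0.075 0.058] [[0.694, 0.065, 0.004], [0.734, 0.096, 0.099]]
bottle_a 0.58 [280. 143.] 226 [0.708 0.259 0.061] [[0.692, 0.246, 0.009], [0.732, 0.277, 0.099]]
syringe 0.7 [239. 299.] 289 [ 0.385 -0.384  0.017] [[0.363, -0.436, -0.001], [0.405, -0.308, 0.023]]
[0.27338121 0.56200503 0.21045036] [[0.899, -0.437, -0.0], [-0.437, -0.899, -0.0], [-0.0, 0.0, -1.0]] 0.9964283190528084 [0.43882716 0.61761646 0.59043945]
```

View pics/a.png

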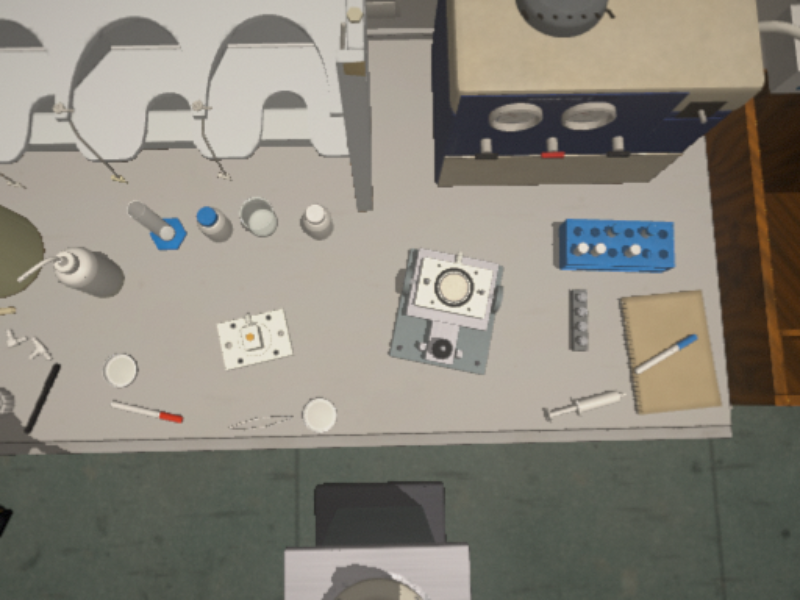

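View pics/b.png

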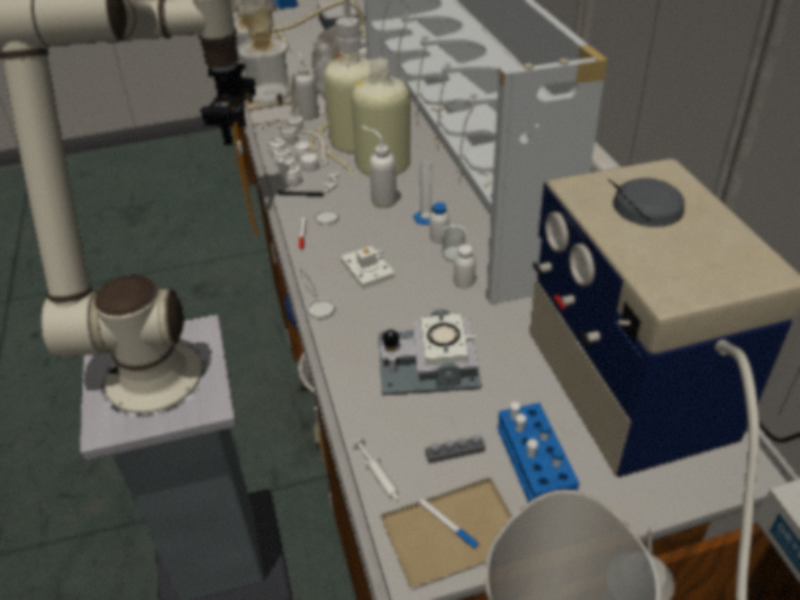

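The top view shows the stand at about (445,310) with the knob at (441,348). The upper half is at (254,338), with its barb towards +x. Next I'll refine the poses and look at close crops.

```bash
python3 - <<'E'
from h import *
c=capture('top')
a=c['frame'][150:250,130:200,::-1];b=c['frame'][150:250,240:330,::-1]
cv2.imwrite('pics/c.png',np.hstack([cv2.resize(a,None,fx=5,fy=5,interpolation=cv2.INTER_CUBIC),cv2.resize(b,None,fx=5,fy=5,interpolation=cv2.INTER_CUBIC)]))
P,u,v=cloud(c)
def rect(sel,name):
    r=cv2.minAreaRect(P[sel][:,:2].astype(np.float32)*1000);print(name,sel.sum(),np.round(r[0],1),np.round(r[1],1),round(r[2],2),'zmed',np.round(np.median(P[sel][:,2]),4))
    return r
near=lambda x,y,r:np.hypot(P[:,0]-x,P[:,1]-y)<r
rect(near(.512,.204,.085)&(P[:,2]>.011)&(P[:,2]<.07),'upper plate')
rect(near(.512,.204,.085)&(P[:,2]>.045)&(P[:,2]<.07),'upper block')
s=near(.578,-.136,.09)&(P[:,2]>.069)&(P[:,2]<.086)
rect(s,'seat')
k=near(.484,-.118,.03)&(P[:,2]>.084)
rect(k,'knob'); print(P[k].mean(0))
g=near(.545,-.13,.17)&(P[:,2]>.006)&(P[:,2]<.1)
rect(g,'standall')
f=lambda sel:np.linalg.lstsq(np.c_[P[sel][:,:2]-[.57,-.136],np.ones(sel.sum())],P[sel][:,2],rcond=None)[0]
print('seat plane',f(near(.578,-.136,.05)&(P[:,2]>.06)&(P[:,2]<.09)))
E
```

```text
upper plate 1304 [513.9 207.9] [ 84.4 121.2] 12.14 zmed 0.0178
upper block 184 [522.6 209.2] [57.5 30.5] 10.99 zmed 0.0543
seat 1504 [ 583.5 -144.6] [150.1 143.8] 27.88 zmed 0.079
knob 127 [ 484.3 -118.4] [31.4 31.4] 87.76 zmed 0.0891
[ 0.48438591 -0.11808382  0.08939666]
standall 4533 [ 544.2 -132.3] [311.7 319.2] 33.11 zmed 0.0557
seat plane [ 0.06350976 -0.01281133  0.07829395]
```

View pics/c.png

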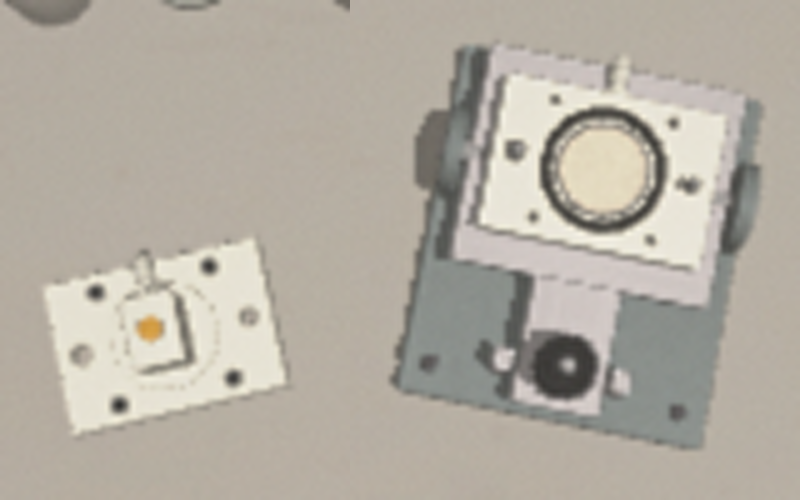

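The left crop shows the upper half with its vent at (150,328) and yaw about +12°. The right crop shows the seat ring at (602,170), the knob at (565,365) and stand yaw about −11.5°. I'll make one tilt measurement and then move.

```bash
cat > tilt.py <<'E'
from h import *
# stand frame guess: pivot, yaw
def tilt(c,px=.590,py=-.140,yaw=np.radians(-11.5)):
    P,u,v=cloud(c)
    d=P[:,:2]-[px,py]
    X=d[:,0]*np.cos(yaw)+d[:,1]*np.sin(yaw); Y=-d[:,0]*np.sin(yaw)+d[:,1]*np.cos(yaw)
    def fit(sel):
        x,y,z=X[sel],Y[sel],P[sel,2]; w=np.ones(len(x),bool)
        for _ in range(8):
            A=np.c_[x,y,np.ones(len(x))]; k=np.linalg.lstsq(A[w],z[w],rcond=None)[0]; r=z-A@k; w=abs(r)<max(.0015,2*np.median(abs(r)))
        return np.round(k,4),w.sum(),np.round(r[w].std(),4)
    r=np.hypot(X,Y)
    print('seat  ',fit((abs(X)<.037)&(abs(Y)<.056)&(r>.038)&(P[:,2]>.07)&(P[:,2]<.085)))
    print('inner ',fit((r<.025)&(P[:,2]>.06)))
    print('bench ',fit((X>-.25)&(X<.2)&(abs(Y)<.25)&(P[:,2]<.006)))
    print('base  ',fit((abs(Y)<.085)&(X>-.13)&(X<-.065)&(abs(Y)>.04)&(P[:,2]>.005)&(P[:,2]<.02)))
    return P,X,Y
E
python3 - <<'E'
from tilt import *
for n in('top','side'):
    c=capture(n);P,X,Y=tilt(c)
    m=(abs(X)<.05)&(abs(Y)<.065)&(P[:,2]>.071)&(P[:,2]<.086)
    r=cv2.minAreaRect(P[m][:,:2].astype(np.float32)*1000);print(n,'seat rect',r)
    k=(np.hypot(X+.108,Y)<.03)&(P[:,2]>.085);print('knob',P[k].mean(0),cv2.minEnclosingCircle(P[k][:,:2].astype(np.float32)*1000))
    if n=='top': print('ring',world(c,(290.4,184),h=.080),'knob px',world(c,((565-350)/5+240,365/5+150),h=.087))
E
```

```text
seat   (array([0.0428, 0.0028, 0.0784]), np.int64(411), np.float64(0.0014))
inner  (array([0.0447, 0.0032, 0.0795]), np.int64(229), np.float64(0.0015))
bench  (array([ 0.0004, -0.    ,  0.0006]), np.int64(17457), np.float64(0.0016))
base   (array([-0.0016, -0.0031,  0.0162]), np.int64(596), np.float64(0.0016))
top seat rect ((592.3541259765625, -142.74258422851562), (119.791015625, 91.25093078613281), 77.28287506103516)
knob [ 0.48494634 -0.11828279  0.0900966 ] ((484.46197509765625, -118.58963012695312), 16.63691520690918)
ring [ 0.5877375  -0.14213887  0.08      ] knob px [ 0.48420417 -0.11837011  0.087     ]
seat   (array([ 0.0413, -0.002 ,  0.0775]), np.int64(198), np.float64(0.0015))
inner  (array([ 0.0896, -0.015 ,  0.0792]), np.int64(108), np.float64(0.0015))
bench  (array([-0.0006,  0.0012, -0.0008]), np.int64(9003), np.float64(0.0018))
base   (array([-0.0062,  0.0124,  0.0152]), np.int64(219), np.float64(0.0017))
side seat rect ((592.009033203125, -142.89013671875), (125.13894653320312, 91.03367614746094), 77.53797149658203)
knob [ 0.48276298 -0.12293262  0.08889611] ((483.3934020996094, -121.55760192871094), 17.554744720458984)
```

>>> drive_tool(rows=[[63,10.5,-34,0,0,0,0],[63,10.5,-34,0,0,0,0],[63,10.5,-34,0,0,0,0],[63,10.5,-34,0,0,0,0],[63,10.5,-34,0,0,0,0]])

```text
time_s: 1.67
tcp_pos: [0.3261, 0.3904, 0.2105]
ee_rot: [[0.899, -0.437, 0.0], [-0.437, -0.899, 0.0], [0.0, -0.0, -1.0]]
wrist_force: [0.6, -0.8, 0.7]
gripper_width: 0.707
gripper_force: 0.0
```

>>> drive_tool(rows=[[63,10.5,-34,0,0,0,0],[63,10.5,-34,0,0,0,0],[63,10.5,-34,0,0,0,0],[63,10.5,-34,0,0,0,0],[63,10.5,-34,0,0,0,0]])

```text
time_s: 2.08
tcp_pos: [0.3785, 0.2204, 0.2108]
ee_rot: [[0.899, -0.437, 0.001], [-0.437, -0.899, 0.001], [0.0, -0.001, -1.0]]
wrist_force: [-0.1, 0.4, -0.9]
gripper_width: 0.632
gripper_force: 0.0
```

>>> drive_tool(rows=[[63,10.5,-34,0,0,0,0],[63,10.5,-34,0,0,0,0],[63,10.5,-34,0,0,0,0],[63,10.5,-34,0,0,0,0],[63,10.5,-34,0,0,0,0]])

```text
time_s: 2.5
tcp_pos: [0.4311, 0.0503, 0.2109]
ee_rot: [[0.899, -0.437, 0.001], [-0.437, -0.899, 0.001], [0.001, -0.001, -1.0]]
wrist_force: [1.2, 0.2, -0.6]
gripper_width: 0.63
gripper_force: 0.0
```

>>> drive_tool(rows=[[63,10.5,-34,0,0,0,0],[63,10.5,-34,0,0,0,0],[63,10.5,-34,0,0,0,0],[63,10.5,-34,0,0,0,0],[63,10.5,-34,0,0,0,0]])

```text
time_s: 2.92
tcp_pos: [0.4837, -0.1199, 0.2108]
ee_rot: [[0.899, -0.437, 0.001], [-0.437, -0.899, -0.0], [0.001, -0.0, -1.0]]
wrist_force: [0.8, 1.6, 0.5]
gripper_width: 0.631
gripper_force: 0.0
```

>>> drive_tool(rows=[[63,0.5,1,-30,0,0,0],[63,0,0,-30,0,0,0],[63,0,0,-25,0,0,0],[63,0,0,-25,0,0,0],[63,0,0,-15,0,0,0]])

```text
time_s: 3.33
tcp_pos: [0.4823, -0.1172, 0.083]
ee_rot: [[0.899, -0.438, -0.004], [-0.438, -0.899, 0.0], [-0.003, 0.001, -1.0]]
wrist_force: [-1.3, 0.5, 0.4]
gripper_width: 0.631
gripper_force: 0.0
```

>>> drive_tool(rows=[[20,0,0,0,0,0,0],[20,0,0,0,0,0,0],[20,0,0,0,0,0,0],[20,0,0,0,0,0,0],[20,0,0,0,0,0,0]])

```text
time_s: 3.75
tcp_pos: [0.4849, -0.1169, 0.0868]
ee_rot: [[0.899, -0.437, 0.003], [-0.437, -0.899, 0.0], [0.003, -0.001, -1.0]]
wrist_force: [-0.6, 0.8, 0.2]
gripper_width: 0.337
gripper_force: 0.0
```

>>> drive_tool(rows=[[20,0,0,0,0,0,-0.08],[20,0,0,0,0,0,-0.08],[20,0,0,0,0,0,-0.08],[20,0,0,0,0,0,-0.08],[20,0,0,0,0,0,-0.08]])

```text
time_s: 4.17
tcp_pos: [0.4844, -0.1169, 0.0864]
ee_rot: [[0.655, -0.756, 0.002], [-0.756, -0.655, 0.0], [0.001, -0.002, -1.0]]
wrist_force: [-0.5, -0.1, 0.2]
gripper_width: 0.208
gripper_force: 0.0
```

```bash
python3 - <<'E'
from h import *
a=capture('top');b=capture('side')
f=lambda c,x0,y0:cv2.resize(c['frame'][y0:y0+100,x0:x0+80,::-1],None,fx=5,fy=5,interpolation=cv2.INTER_CUBIC)
cv2.imwrite('pics/d.png',np.hstack([f(a,240,160),f(b,220,180)]))
s=sense();print(s['joints'],s['gripper_width'],s['gripper_force'],s['moment'])
E
```

```text
[ 5.13687193e+00  1.74631180e+01 -2.68387493e+01  3.91163756e-03
 -4.55947970e+01  3.60153514e+01] 0.2009375511023101 0.0 [ 0.03355887  0.01968474 -0.0272341 ]
```

View pics/d.png

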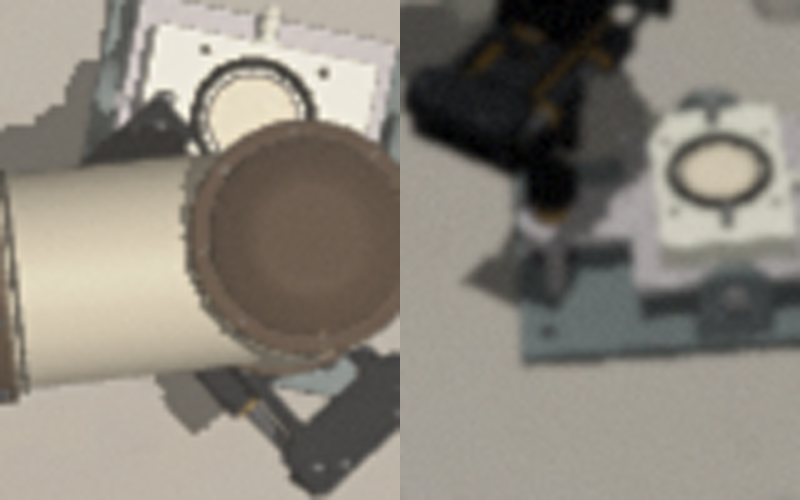

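The picture shows the gripper at the knob, yet the fingers went to 20% without any force. I'll command a full close, since the stroke scale may differ from what I assumed.

>>> drive_tool(rows=[[0,0,0,0,0,0,0],[0,0,0,0,0,0,0],[0,0,0,0,0,0,0]])

```text
time_s: 4.52
tcp_pos: [0.484, -0.117, 0.0857]
ee_rot: [[0.659, -0.752, 0.001], [-0.752, -0.659, 0.0], [0.0, -0.0, -1.0]]
wrist_force: [-0.9, -0.0, -0.2]
gripper_width: 0.058
gripper_force: 0.0
```

```bash
python3 - <<'E'
from h import *
s=sense();print(s['tcp_pos'],s['gripper_width'],s['gripper_force'],s['wrist_force'],s['moment'])
b=capture('side')
f=b['frame'][190:240,225:290,::-1]
cv2.imwrite('pics/e.png',cv2.resize(f,None,fx=11,fy=11,interpolation=cv2.INTER_CUBIC))
R=np.array(b['R']);t=np.array(b['t'])
for z in(.0864,.067,.137):
    p=cv2.projectPoints(np.array([[*s['tcp_pos'][:2],z]]),cv2.Rodrigues(R)[0],t,np.array([[b['fx'],0,b['cx']],[0,b['fy'],b['cy']],[0,0,1]]),np.array(b['distortion'],float))[0].ravel()
    print(z,p,(p-[225,190])*11)
P,u,v=cloud(b)
r=np.hypot(P[:,0]-.4845,P[:,1]+.1185)
for z in np.arange(.055,.15,.008):
    m=(r<.06)&(P[:,2]>=z)&(P[:,2]<z+.008)
    if m.any(): print(round(z,3),m.sum(),np.round(P[m].min(0)[:2],3),np.round(P[m].max(0)[:2],3))
E
```

```text
[ 0.48403049 -0.11696129  0.08570969] 0.058155811175125874 0.0 [-0.87081433 -0.01741834 -0.19070393] [-0.00902152  0.02486698 -0.01466813]
0.0864 [249.46284086 213.50763172] [269.09124942 258.58394892]
0.067 [249.6962653  217.95749673] [271.65891828 307.53246398]
0.137 [248.8361124  201.53809305] [262.19723635 126.91902355]
0.055 40 [ 0.464 -0.157] [ 0.544 -0.112]
0.063 12 [ 0.467 -0.136] [ 0.496 -0.121]
0.071 19 [ 0.467 -0.138] [ 0.499 -0.124]
0.079 25 [ 0.467 -0.137] [ 0.502 -0.111]
0.087 37 [ 0.467 -0.143] [ 0.497 -0.114]
0.095 7 [ 0.47  -0.135] [ 0.499 -0.119]
0.103 24 [ 0.469 -0.138] [ 0.499 -0.119]
0.111 15 [ 0.47  -0.134] [ 0.498 -0.117]
0.119 17 [ 0.472 -0.134] [ 0.499 -0.118]
0.127 7 [ 0.477 -0.136] [ 0.499 -0.12 ]
0.135 5 [ 0.478 -0.14 ] [ 0.488 -0.129]
0.143 1 [ 0.472 -0.131] [ 0.472 -0.131]
```

View pics/e.png

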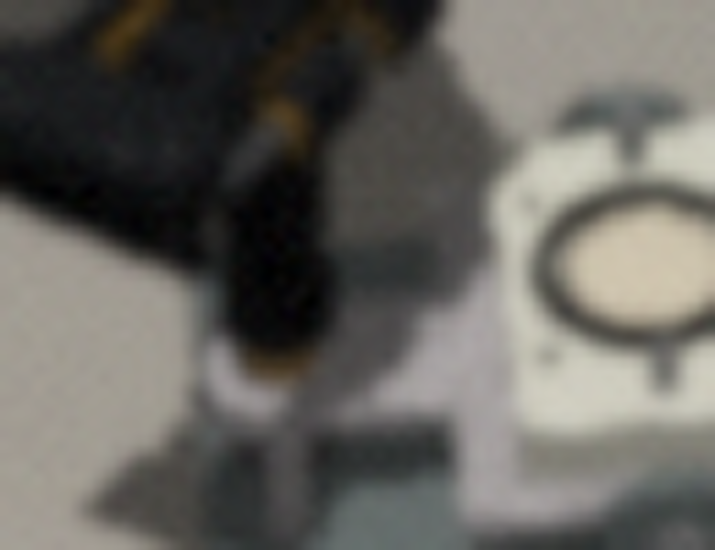

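The side view shows the closed fingers in line with the knob (column (280,200–340)), and it isn't clear whether they are above it. I'll raise the tool and compare.

>>> drive_tool(rows=[[0,0,0,25,0,0,0],[0,0,0,25,0,0,0],[0,0,0,0,0,0,0]])

```text
time_s: 4.82
tcp_pos: [0.4873, -0.1173, 0.1401]
ee_rot: [[0.659, -0.752, 0.009], [-0.752, -0.659, -0.001], [0.007, -0.006, -1.0]]
wrist_force: [1.2, -0.6, 0.4]
gripper_width: 0.005
gripper_force: 0.0
```

```bash
python3 - <<'E'
from tilt import *
s=sense();print(s['tcp_pos'],s['gripper_width'])
b=capture('side')
f=b['frame'][180:240,225:290,::-1]
cv2.imwrite('pics/f.png',cv2.resize(f,None,fx=9,fy=9,interpolation=cv2.INTER_CUBIC))
P,X,Y=tilt(b)
r=np.hypot(P[:,0]-.4845,P[:,1]+.1185)
for z in np.arange(.055,.18,.008):
    m=(r<.06)&(P[:,2]>=z)&(P[:,2]<z+.008)
    if m.any(): print(round(z,3),m.sum(),np.round(P[m].min(0)[:2],3),np.round(P[m].max(0)[:2],3))
E
```

```text
[ 0.4873477  -0.1172551   0.14005259] 0.004696272283460573
seat   (array([ 0.0523, -0.0046,  0.0776]), np.int64(202), np.float64(0.0015))
inner  (array([ 0.062 , -0.0317,  0.0786]), np.int64(114), np.float64(0.0018))
bench  (array([-0.0003,  0.0009, -0.0008]), np.int64(8711), np.float64(0.0019))
base   (array([ 0.0015, -0.0022,  0.0151]), np.int64(215), np.float64(0.0018))
0.055 29 [ 0.47  -0.158] [ 0.543 -0.107]
0.063 8 [ 0.467 -0.136] [ 0.491 -0.12 ]
0.071 20 [ 0.467 -0.139] [ 0.5   -0.123]
0.079 37 [ 0.467 -0.139] [ 0.5   -0.103]
0.087 44 [ 0.467 -0.137] [ 0.499 -0.109]
0.151 13 [ 0.475 -0.132] [ 0.5   -0.119]
0.159 18 [ 0.475 -0.132] [ 0.5   -0.117]
0.167 21 [ 0.475 -0.132] [ 0.5  -0.12]
0.175 14 [ 0.478 -0.134] [ 0.5   -0.121]
```

View pics/f.png

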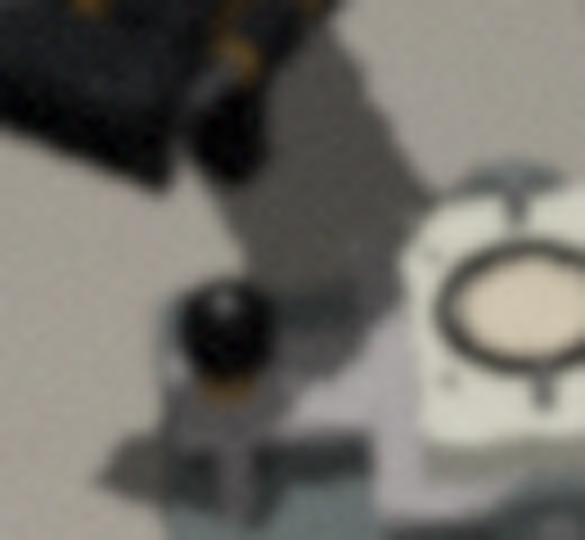

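The tips show at z≈0.15 with the TCP reading 0.140, so they stand about 28 mm higher than the description says, and they closed above the knob. I'll measure that from the depth map before descending.

>>> drive_tool(rows=[[63,0,-1.5,0,0,0,0.08],[63,0,0,0,0,0,0.08],[63,0,0,0,0,0,0.08],[63,0,0,0,0,0,0.08],[63,0,0,0,0,0,0.08]])

```text
time_s: 5.28
tcp_pos: [0.4832, -0.1185, 0.1345]
ee_rot: [[0.901, -0.434, -0.002], [-0.434, -0.901, 0.0], [-0.002, 0.001, -1.0]]
wrist_force: [-1.0, 0.7, -0.3]
gripper_width: 0.299
gripper_force: 0.0
```

>>> drive_tool(rows=[[63,0,0,0,0,0,0],[63,0,0,0,0,0,0],[63,0,0,0,0,0,0],[63,0,0,0,0,0,0],[63,0,0,0,0,0,0]])

```text
time_s: 5.7
tcp_pos: [0.4838, -0.1185, 0.1353]
ee_rot: [[0.899, -0.438, -0.0], [-0.438, -0.899, 0.0], [-0.0, 0.0, -1.0]]
wrist_force: [0.2, -0.1, -0.5]
gripper_width: 0.615
gripper_force: 0.0
```

```bash
python3 - <<'E'
from h import *
s=sense();T=np.array(s['tcp_pos']);R=np.array(s['ee_rot']);print(T,s['gripper_width'],s['joints'])
for n in('side','top'):
    c=capture(n);P,u,v=cloud(c)
    Q=(P-T)@R
    m=(abs(Q[:,0])<.045)&(abs(Q[:,1])<.11)&(Q[:,2]<.03)&(Q[:,2]>-.15)
    for z in np.arange(-.15,.03,.01):
        k=m&(Q[:,2]>=z)&(Q[:,2]<z+.01)
        if k.sum()>2: print(n,round(z,3),k.sum(),np.round(Q[k][:,:2].min(0),3),np.round(Q[k][:,:2].max(0),3))
E
```

```text
[ 0.48380925 -0.11847156  0.13530782] 0.6150639232556483 [ 4.95122802e+00  1.39203532e+01 -2.32818194e+01 -3.16912422e-03
 -5.28125735e+01  5.90678397e+01]
side -0.15 61 [-0.02  -0.015] [0.028 0.021]
side -0.14 53 [-0.02  -0.036] [0.027 0.02 ]
side -0.13 372 [-0.036 -0.093] [0.039 0.1  ]
side -0.12 113 [-0.035 -0.087] [0.039 0.099]
side -0.11 164 [-0.036 -0.084] [0.04  0.096]
side -0.1 132 [-0.035 -0.082] [0.04  0.093]
side -0.09 62 [-0.035 -0.086] [0.039 0.092]
side -0.08 3 [-0.03   0.082] [0.019 0.084]
side -0.07 10 [-0.01  -0.034] [ 0.004 -0.025]
side -0.06 7 [-0.01  -0.036] [-0.    -0.027]
side -0.04 10 [-0.007  0.034] [0.011 0.041]
side -0.03 17 [-0.011  0.032] [0.012 0.04 ]
side -0.02 13 [-0.007  0.031] [0.01 0.04]
top -0.13 485 [-0.036 -0.094] [0.039 0.095]
top -0.12 17 [-0.036  0.036] [0.007 0.088]
top -0.11 102 [-0.036  0.016] [-0.002  0.093]
top -0.1 32 [-0.036  0.007] [-0.023  0.081]
```

Both the body and the fingers sit about 29 mm back from the reported TCP, so the true grasp height is the reported value plus 0.029. I'll descend with that correction.

>>> drive_tool(rows=[[63,0.7,-0.5,-20,0,0,0],[63,0,0,-20,0,0,0],[63,0,0,-20,0,0,0],[63,0,0,-10,0,0,0],[63,0,0,-6,0,0,0]])

```text
time_s: 6.22
tcp_pos: [0.4836, -0.119, 0.0579]
ee_rot: [[0.899, -0.438, -0.003], [-0.438, -0.899, -0.0], [-0.003, 0.001, -1.0]]
wrist_force: [0.4, 0.4, 0.2]
gripper_width: 0.628
gripper_force: 0.0
```

>>> drive_tool(rows=[[0,0,0,0,0,0,0],[0,0,0,0,0,0,0],[0,0,0,0,0,0,0],[0,0,0,0,0,0,0],[0,0,0,0,0,0,0]])

```text
time_s: 6.63
tcp_pos: [0.4855, -0.1187, 0.0604]
ee_rot: [[0.899, -0.437, 0.002], [-0.437, -0.899, 0.0], [0.002, -0.001, -1.0]]
wrist_force: [1.5, 0.8, 1.5]
gripper_width: 0.368
gripper_force: 30.0
```

>>> drive_tool(rows=[[0,0,0,0,0,0,0]])

```text
time_s: 6.72
tcp_pos: [0.4855, -0.1187, 0.0604]
ee_rot: [[0.899, -0.437, 0.002], [-0.437, -0.899, 0.0], [0.002, -0.001, -1.0]]
wrist_force: [-0.7, 3.3, 3.2]
gripper_width: 0.366
gripper_force: 30.0
```

Gripped at 0.37 with 30 N. Now turning clockwise by 2.2 rad.

>>> drive_tool(rows=[[0,0,0,0,0,0,-0.11],[0,0,0,0,0,0,-0.11],[0,0,0,0,0,0,-0.11],[0,0,0,0,0,0,-0.11],[0,0,0,0,0,0,-0.11]])

```text
time_s: 7.13
tcp_pos: [0.4846, -0.1195, 0.0603]
ee_rot: [[0.534, -0.845, 0.0], [-0.845, -0.534, -0.001], [0.001, 0.0, -1.0]]
wrist_force: [-0.3, -0.9, 2.5]
gripper_width: 0.372
gripper_force: 30.0
```

>>> drive_tool(rows=[[0,0,0,0,0,0,-0.11],[0,0,0,0,0,0,-0.11],[0,0,0,0,0,0,-0.11],[0,0,0,0,0,0,-0.11],[0,0,0,0,0,0,-0.11]])

```text
time_s: 7.55
tcp_pos: [0.4835, -0.1199, 0.0603]
ee_rot: [[0.013, -1.0, -0.002], [-1.0, -0.013, -0.001], [0.001, 0.002, -1.0]]
wrist_force: [-3.9, -1.4, 6.2]
gripper_width: 0.371
gripper_force: 30.0
```

>>> drive_tool(rows=[[0,0,0,0,0,0,-0.11],[0,0,0,0,0,0,-0.11],[0,0,0,0,0,0,-0.11],[0,0,0,0,0,0,-0.11],[0,0,0,0,0,0,-0.11]])

```text
time_s: 7.97
tcp_pos: [0.4824, -0.1196, 0.0603]
ee_rot: [[-0.512, -0.859, -0.004], [-0.859, 0.512, -0.001], [0.003, 0.003, -1.0]]
wrist_force: [-5.8, 0.9, 9.3]
gripper_width: 0.374
gripper_force: 30.0
```

>>> drive_tool(rows=[[0,0,0,0,0,0,-0.11],[0,0,0,0,0,0,-0.11],[0,0,0,0,0,0,-0.11],[0,0,0,0,0,0,-0.11],[0,0,0,0,0,0,-0.11]])

```text
time_s: 8.38
tcp_pos: [0.4816, -0.1188, 0.0602]
ee_rot: [[-0.886, -0.465, -0.006], [-0.465, 0.886, 0.0], [0.005, 0.003, -1.0]]
wrist_force: [-8.0, 5.4, 11.9]
gripper_width: 0.364
gripper_force: 30.0
```

```bash
python3 - <<'E'
from tilt import *
print(sense()['joints'])
for n in('side','top','side'): tilt(capture(n))
E
```

```text
[ 4.90423166e+00  1.96264564e+01 -2.84380594e+01 -6.50883962e-02
 -4.22695335e+01 -6.71711231e+01]
seat   (array([-0.0043, -0.0002,  0.0773]), np.int64(175), np.float64(0.0016))
inner  (array([-0.0046,  0.0102,  0.0786]), np.int64(105), np.float64(0.0016))
bench  (array([-0.0002,  0.0005, -0.0008]), np.int64(8205), np.float64(0.0019))
base   (array([-0.0119,  0.0042,  0.0151]), np.int64(182), np.float64(0.0018))
seat   (array([-0.0001, -0.0092,  0.0784]), np.int64(275), np.float64(0.0014))
inner  (array([-0.0132, -0.0114,  0.0797]), np.int64(186), np.float64(0.0015))
bench  (array([ 0.0001, -0.0001,  0.0005]), np.int64(13957), np.float64(0.0016))
base   (array([0.0876, 0.0689, 0.0329]), np.int64(39), np.float64(0.0014))
seat   (array([-0.0037, -0.002 ,  0.0775]), np.int64(175), np.float64(0.002))
inner  (array([ 0.0061, -0.0514,  0.0784]), np.int64(101), np.float64(0.0015))
bench  (array([ 0.0001,  0.0008, -0.0008]), np.int64(8218), np.float64(0.0018))
base   (array([-0.0181,  0.0002,  0.0138]), np.int64(193), np.float64(0.0018))
```

The platform reads level (within about ±0.004). Releasing, rising and moving over the upper half.

>>> drive_tool(rows=[[70,0,0,0,0,0,0],[70,0,0,0,0,0,0],[70,0,0,0,0,0,0],[70,0,0,0,0,0,0],[70,0,0,0,0,0,0]])

```text
time_s: 8.95
tcp_pos: [0.4848, -0.119, 0.0594]
ee_rot: [[-0.883, -0.47, 0.0], [-0.47, 0.883, -0.0], [-0.0, -0.0, -1.0]]
wrist_force: [-0.1, 0.6, 0.9]
gripper_width: 0.65
gripper_force: 0.0
```

>>> drive_tool(rows=[[100,0,0,20,0,0,0],[100,0,0,28,0,0,0],[100,0,0,28,0,0,0],[100,0,0,28,0,0,0],[100,0,0,26,0,0,0]])

```text
time_s: 9.37
tcp_pos: [0.4847, -0.1191, 0.191]
ee_rot: [[-0.883, -0.47, 0.001], [-0.47, 0.883, -0.0], [-0.0, -0.0, -1.0]]
wrist_force: [1.0, -0.1, 0.0]
gripper_width: 0.961
gripper_force: 0.0
```

>>> drive_tool(rows=[[100,3,33,0,0,0,-0.028],[100,3,33,0,0,0,-0.028],[100,3,33,0,0,0,-0.028],[100,3,33,0,0,0,-0.028],[100,3,33,0,0,0,-0.028]])

```text
time_s: 9.78
tcp_pos: [0.4995, 0.0474, 0.1895]
ee_rot: [[-0.94, -0.34, 0.0], [-0.34, 0.94, 0.0], [-0.0, 0.0, -1.0]]
wrist_force: [1.0, -0.9, 0.9]
gripper_width: 0.998
gripper_force: 0.0
```

>>> drive_tool(rows=[[100,3,33,0,0,0,-0.028],[100,3,33,0,0,0,-0.028],[100,3,33,0,0,0,-0.028],[100,3,33,0,0,0,-0.028],[100,3,33,0,0,0,-0.028]])

```text
time_s: 10.2
tcp_pos: [0.5145, 0.2126, 0.1893]
ee_rot: [[-0.979, -0.206, -0.0], [-0.206, 0.979, -0.0], [0.0, -0.0, -1.0]]
wrist_force: [0.6, -1.0, 0.1]
gripper_width: 0.998
gripper_force: 0.0
```

```bash
python3 - <<'E'
from tilt import *
s=sense();print(s['tcp_pos'],np.round(s['ee_rot'],3).tolist(),np.round(s['joints']))
for n in('top','top','side'):
    c=capture(n); tilt(c,.590,-.142,np.radians(-12.6))
    P,u,v=cloud(c)
    m=(np.hypot(P[:,0]-.514,P[:,1]-.208)<.08)&(P[:,2]>.01)&(P[:,2]<.07)
    for lo,hi in((.011,.024),(.046,.07)):
        k=m&(P[:,2]>lo)&(P[:,2]<hi)
        if k.sum()>20: print(n,lo,k.sum(),cv2.minAreaRect(P[k][:,:2].astype(np.float32)*1000))
E
```

```text
[0.5144952  0.21264917 0.18930044] [[-0.979, -0.206, -0.0], [-0.206, 0.979, -0.0], [0.0, -0.0, -1.0]] [  39.   16.  -11.    0.  -63. -117.]
seat   (array([0.0133, 0.0034, 0.0787]), np.int64(413), np.float64(0.0014))
inner  (array([ 0.0412, -0.0071,  0.0797]), np.int64(214), np.float64(0.0012))
bench  (array([0.0002, 0.    , 0.0006]), np.int64(17427), np.float64(0.0016))
base   (array([-0.0245,  0.0026,  0.0141]), np.int64(599), np.float64(0.0015))
top 0.011 614 ((512.434326171875, 207.39459228515625), (81.36663055419922, 121.15806579589844), 12.647870063781738)
top 0.046 89 ((510.7076416015625, 207.03343200683594), (33.44944763183594, 30.186555862426758), 11.99110221862793)
seat   (array([ 0.0053, -0.0067,  0.0785]), np.int64(396), np.float64(0.0013))
inner  (array([ 0.0137, -0.007 ,  0.0797]), np.int64(231), np.float64(0.0016))
bench  (array([ 0.0001, -0.0002,  0.0005]), np.int64(17313), np.float64(0.0016))
base   (array([ 0.0123, -0.0016,  0.0178]), np.int64(584), np.float64(0.0015))
top 0.011 669 ((513.531005859375, 207.91351318359375), (83.76529693603516, 121.39757537841797), 12.040088653564453)
top 0.046 92 ((512.1843872070312, 207.48135375976562), (36.38658142089844, 31.18522834777832), 8.411794662475586)
seat   (array([-0.0148,  0.0042,  0.0776]), np.int64(215), np.float64(0.0016))
inner  (array([ 0.0046, -0.0149,  0.0784]), np.int64(110), np.float64(0.0015))
bench  (array([-0.0006,  0.0014, -0.0008]), np.int64(9069), np.float64(0.0019))
base   (array([-0.0092,  0.0105,  0.0149]), np.int64(205), np.float64(0.0018))
side 0.011 346 ((512.9108276367188, 204.46173095703125), (85.99826049804688, 128.848388671875), 12.282965660095215)
side 0.046 66 ((519.0956420898438, 206.85595703125), (55.6026496887207, 34.307655334472656), 12.844988822937012)
```

>>> drive_tool(rows=[[100,-1,-5,-35,0,0,0],[100,0,0,-35,0,0,0],[100,0,0,-35,0,0,0],[100,0,0,-35,0,0,0],[100,0,0,-12,0,0,0]])

```text
time_s: 10.77
tcp_pos: [0.5104, 0.2029, 0.0326]
ee_rot: [[-0.979, -0.205, -0.008], [-0.205, 0.979, -0.005], [0.009, -0.003, -1.0]]
wrist_force: [-0.6, 0.3, -0.4]
gripper_width: 1.0
gripper_force: 0.0
```

```bash
cat > avg.py <<'E'
from h import *
def sl(P,px,py,yaw):
    d=P[:,:2]-[px,py]
    X=d[:,0]*np.cos(yaw)+d[:,1]*np.sin(yaw); Y=-d[:,0]*np.sin(yaw)+d[:,1]*np.cos(yaw); r=np.hypot(X,Y)
    s=(abs(X)<.038)&(abs(Y)<.056)&(r>.037)&(abs(np.hypot(X,abs(Y)-.047))>.009)&(P[:,2]>.071)&(P[:,2]<.086)
    A=np.c_[X[s],Y[s],np.ones(s.sum())];return np.linalg.lstsq(A,P[s,2],rcond=None)[0]
E
python3 - <<'E'
from avg import *
for n,N in(('top',14),('side',10)):
    a=np.array([sl(cloud(capture(n))[0],.590,-.142,np.radians(-12.6)) for _ in range(N)])
    print(n,a.mean(0).round(4),(a.std(0)/N**.5).round(4))
print(sense()['tcp_pos'],sense()['wrist_force'])
E
```

```text
top [0.0062 0.0001 0.0786] [0.001  0.0005 0.    ]
side [ 0.0082 -0.0009  0.0775] [0.0024 0.0014 0.0001]
[0.51361056 0.20601177 0.03739412] [-0.51356855  0.00567758  0.46070025]
```

Averaged, the tilt is about 0.006, which is inside tolerance but leaves little margin. I'll go back for a further 0.33 rad of turn.

>>> drive_tool(rows=[[70,0,0,25,0,0,0],[70,0,0,35,0,0,0],[70,0,0,35,0,0,0],[70,0,0,35,0,0,0],[70,0,0,23,0,0,0]])

```text
time_s: 12.38
tcp_pos: [0.5147, 0.2065, 0.1944]
ee_rot: [[-0.978, -0.208, 0.004], [-0.208, 0.978, 0.002], [-0.005, 0.001, -1.0]]
wrist_force: [0.3, -0.8, -0.8]
gripper_width: 0.738
gripper_force: 0.0
```

>>> drive_tool(rows=[[70,-2.9,-32.5,0,0,0,0],[70,-2.9,-32.5,0,0,0,0],[70,-2.9,-32.5,0,0,0,0],[70,-2.9,-32.5,0,0,0,0],[70,-2.9,-32.5,0,0,0,0]])

```text
time_s: 12.8
tcp_pos: [0.4986, 0.0422, 0.1906]
ee_rot: [[-0.978, -0.208, 0.0], [-0.208, 0.978, 0.0], [-0.0, 0.0, -1.0]]
wrist_force: [1.2, -0.2, 0.3]
gripper_width: 0.701
gripper_force: 0.0
```

>>> drive_tool(rows=[[70,-2.9,-32.5,0,0,0,0],[70,-2.9,-32.5,0,0,0,0],[70,-2.9,-32.5,0,0,0,0],[70,-2.9,-32.5,0,0,0,0],[70,-2.9,-32.5,0,0,0,0]])

```text
time_s: 13.22
tcp_pos: [0.4841, -0.1205, 0.1906]
ee_rot: [[-0.978, -0.207, 0.0], [-0.207, 0.978, 0.0], [-0.0, 0.0, -1.0]]
wrist_force: [1.4, -0.8, -0.6]
gripper_width: 0.701
gripper_force: 0.0
```

>>> drive_tool(rows=[[70,0,0,0,0,0,0],[70,0,0,-20,0,0,0],[70,0,0,-30,0,0,0],[70,0,0,-30,0,0,0],[70,0,0,-20,0,0,0]])

```text
time_s: 13.63
tcp_pos: [0.4832, -0.1188, 0.0882]
ee_rot: [[-0.978, -0.206, -0.003], [-0.206, 0.978, 0.001], [0.002, 0.001, -1.0]]
wrist_force: [0.1, 0.2, -0.4]
gripper_width: 0.699
gripper_force: 0.0
```

>>> drive_tool(rows=[[70,0.5,0,-18,0,0,0],[70,0,0,-11,0,0,0],[70,0,0,0,0,0,0],[0,0,0,0,0,0,0],[0,0,0,0,0,0,0]])

```text
time_s: 14.05
tcp_pos: [0.4859, -0.1188, 0.0623]
ee_rot: [[-0.978, -0.208, 0.002], [-0.208, 0.978, -0.0], [-0.002, -0.0, -1.0]]
wrist_force: [0.5, 0.7, 0.9]
gripper_width: 0.62
gripper_force: 0.0
```

>>> drive_tool(rows=[[0,0,0,0,0,0,0],[0,0,0,0,0,0,0],[0,0,0,0,0,0,0],[0,0,0,0,0,0,0],[0,0,0,0,0,0,0]])

```text
time_s: 14.47
tcp_pos: [0.4852, -0.1175, 0.0622]
ee_rot: [[-0.978, -0.207, 0.001], [-0.207, 0.978, 0.002], [-0.002, 0.002, -1.0]]
wrist_force: [-1.9, 8.9, 3.6]
gripper_width: 0.369
gripper_force: 30.0
```

>>> drive_tool(rows=[[0,0,0,0,0,0,-0.08],[0,0,0,0,0,0,-0.08],[0,0,0,0,0,0,-0.08],[0,0,0,0,0,0,-0.09],[0,0,0,0,0,0,0]])

```text
time_s: 14.88
tcp_pos: [0.4853, -0.118, 0.0622]
ee_rot: [[-0.992, 0.124, 0.001], [0.124, 0.992, 0.001], [-0.001, 0.001, -1.0]]
wrist_force: [-1.1, 5.8, 4.4]
gripper_width: 0.367
gripper_force: 30.0
```

>>> drive_tool(rows=[[70,0,0,0,0,0,0],[70,0,0,0,0,0,0],[70,0,0,0,0,0,0],[70,0,0,0,0,0,0],[70,0,0,0,0,0,0]])

```text
time_s: 15.3
tcp_pos: [0.485, -0.1192, 0.0614]
ee_rot: [[-0.993, 0.121, -0.0], [0.121, 0.993, -0.0], [0.0, -0.0, -1.0]]
wrist_force: [-0.1, -0.6, 0.3]
gripper_width: 0.652
gripper_force: 0.0
```

>>> drive_tool(rows=[[100,0,0,20,0,0,0.05],[100,0,0,28,0,0,0.05],[100,0,0,28,0,0,0.05],[100,0,0,28,0,0,0.05],[100,0,0,26,0,0,0.05]])

```text
time_s: 15.72
tcp_pos: [0.485, -0.1192, 0.193]
ee_rot: [[-0.991, -0.131, 0.0], [-0.131, 0.991, -0.0], [-0.0, -0.0, -1.0]]
wrist_force: [-0.0, 0.6, -0.1]
gripper_width: 0.96
gripper_force: 0.0
```

>>> drive_tool(rows=[[100,2.9,32.5,0,0,0,0.016],[100,2.9,32.5,0,0,0,0.016],[100,2.9,32.5,0,0,0,0.016],[100,2.9,32.5,0,0,0,0.016],[100,2.9,32.5,0,0,0,0.016]])

```text
time_s: 16.13
tcp_pos: [0.4994, 0.0447, 0.1916]
ee_rot: [[-0.978, -0.208, 0.0], [-0.208, 0.978, 0.0], [-0.0, 0.0, -1.0]]
wrist_force: [0.6, -0.2, 0.3]
gripper_width: 1.0
gripper_force: 0.0
```

>>> drive_tool(rows=[[100,2.9,32.5,0,0,0,0],[100,2.9,32.5,0,0,0,0],[100,2.9,32.5,0,0,0,0],[100,2.9,32.5,0,0,0,0],[100,2.9,32.5,0,0,0,0]])

```text
time_s: 16.55
tcp_pos: [0.5139, 0.2074, 0.1914]
ee_rot: [[-0.978, -0.207, -0.0], [-0.207, 0.978, -0.0], [0.0, -0.0, -1.0]]
wrist_force: [0.6, -1.1, 0.0]
gripper_width: 0.998
gripper_force: 0.0
```

```bash
python3 - <<'E'
from avg import *
for n,N in(('top',14),):
    cs=[capture(n) for _ in range(N)]
    a=np.array([sl(cloud(c)[0],.590,-.142,np.radians(-12.6)) for c in cs])
    print(n,a.mean(0).round(4),(a.std(0)/N**.5).round(4))
    Z=np.median([c['z_map'] for c in cs],0); c=dict(cs[0],z_map=Z); P,u,v=cloud(c)
    np.save('ref.npy',P)
    yaw=np.radians(-12.6);d=P[:,:2]-[.590,-.142];X=d@[np.cos(yaw),np.sin(yaw)];Y=d@[-np.sin(yaw),np.cos(yaw)]
    m=(abs(X)<.048)&(abs(Y)<.068)&(P[:,2]>.074)&(P[:,2]<.085)
    print('seat',cv2.minAreaRect(P[m][:,:2].astype(np.float32)*1000))
    k=(np.hypot(X+.108,Y)<.03)&(P[:,2]>.084);print('knob',P[k].mean(0),cv2.minEnclosingCircle(P[k][:,:2].astype(np.float32)*1000))
    for lo,hi in((.011,.024),(.046,.07)):
        k=(np.hypot(P[:,0]-.5135,P[:,1]-.2075)<.078)&(P[:,2]>lo)&(P[:,2]<hi)
        print(lo,k.sum(),cv2.minAreaRect(P[k][:,:2].astype(np.float32)*1000))
print(sense()['tcp_pos'],sense()['wrist_force'],sense()['time_s'])
E
```

```text
top [ 0.0007 -0.0016  0.0786] [0.0006 0.0005 0.    ]
seat ((591.572021484375, -142.63677978515625), (120.02257537841797, 86.91012573242188), 77.4115219116211)
knob [ 0.48450433 -0.1181158   0.08933666] ((484.9091491699219, -118.52110290527344), 17.15840721130371)
0.011 578 ((495.3414001464844, 203.54296875), (45.93756103515625, 119.7000503540039), 11.875031471252441)
0.046 89 ((509.87115478515625, 206.9378662109375), (31.44761848449707, 29.941598892211914), 11.04201889038086)
[0.51416454 0.20560075 0.1916038 ] [ 0.02718    -1.62832731 -0.27654997] 17.25
```

Tilt is now 0.0007. Descending onto the upper half's block.

>>> drive_tool(rows=[[100,-0.5,2,-35,0,0,0],[100,0,0,-35,0,0,0],[100,0,0,-35,0,0,0],[100,0,0,-35,0,0,0],[100,0,0,-20,0,0,0]])

```text
time_s: 17.67
tcp_pos: [0.5117, 0.2066, 0.028]
ee_rot: [[-0.978, -0.206, -0.004], [-0.206, 0.978, -0.003], [0.005, -0.002, -1.0]]
wrist_force: [-0.1, -0.4, -0.6]
gripper_width: 0.999
gripper_force: 0.0
```

>>> drive_tool(rows=[[100,0,0,-10,0,0,0],[100,0,0,-5,0,0,0],[70,0,0,0,0,0,0],[0,0,0,0,0,0,0],[0,0,0,0,0,0,0]])

```text
time_s: 18.08
tcp_pos: [0.5148, 0.2088, 0.0181]
ee_rot: [[-0.978, -0.208, 0.003], [-0.208, 0.978, 0.002], [-0.003, 0.001, -1.0]]
wrist_force: [-0.3, -0.3, 0.1]
gripper_width: 0.856
gripper_force: 0.0
```

>>> drive_tool(rows=[[0,0,0,0,0,0,0],[0,0,0,0,0,0,0],[0,0,0,0,0,0,0],[0,0,0,0,0,0,0],[0,0,0,0,0,0,0]])

```text
time_s: 18.5
tcp_pos: [0.5137, 0.2081, 0.0167]
ee_rot: [[-0.978, -0.207, 0.0], [-0.207, 0.978, 0.0], [-0.0, 0.0, -1.0]]
wrist_force: [-0.1, 0.7, -0.2]
gripper_width: 0.478
gripper_force: 0.0
```

>>> drive_tool(rows=[[0,0,0,0,0,0,0],[0,0,0,0,0,0,0],[0,0,0,0,0,0,0],[0,0,0,0,0,0,0]])

```text
time_s: 18.83
tcp_pos: [0.5137, 0.2081, 0.0165]
ee_rot: [[-0.978, -0.207, 0.0], [-0.207, 0.978, 0.0], [-0.0, 0.0, -1.0]]
wrist_force: [-0.4, 1.1, 0.4]
gripper_width: 0.342
gripper_force: 30.0
```

The block is gripped (29.8 mm). Lifting and carrying it over the seat.

>>> drive_tool(rows=[[0,0,0,15,0,0,0],[0,0,0,30,0,0,0],[0,0,0,35,0,0,0],[0,0,0,35,0,0,0],[0,0,0,30,0,0,0]])

```text
time_s: 19.25
tcp_pos: [0.5132, 0.2077, 0.1629]
ee_rot: [[-0.978, -0.207, -0.0], [-0.207, 0.978, -0.0], [0.0, -0.0, -1.0]]
wrist_force: [1.2, 0.5, -2.8]
gripper_width: 0.343
gripper_force: 30.0
```

>>> drive_tool(rows=[[0,5.1,-23.4,0,0,0,-0.0285],[0,5.1,-23.4,0,0,0,-0.0285],[0,5.1,-23.4,0,0,0,-0.0285],[0,5.1,-23.4,0,0,0,-0.0285],[0,5.1,-23.4,0,0,0,-0.0285]])

```text
time_s: 19.67
tcp_pos: [0.5382, 0.0897, 0.1605]
ee_rot: [[-0.998, -0.065, -0.002], [-0.065, 0.998, -0.0], [0.002, -0.0, -1.0]]
wrist_force: [0.3, 0.3, -2.4]
gripper_width: 0.343
gripper_force: 30.0
```

>>> drive_tool(rows=[[0,5.1,-23.4,0,0,0,-0.0285],[0,5.1,-23.4,0,0,0,-0.0285],[0,5.1,-23.4,0,0,0,-0.0285],[0,5.1,-23.4,0,0,0,-0.0285],[0,5.1,-23.4,0,0,0,-0.0285]])

```text
time_s: 20.08
tcp_pos: [0.5637, -0.0272, 0.1604]
ee_rot: [[-0.997, 0.078, -0.003], [0.078, 0.997, 0.0], [0.003, -0.0, -1.0]]
wrist_force: [-0.4, 0.0, -2.6]
gripper_width: 0.339
gripper_force: 30.0
```

>>> drive_tool(rows=[[0,5.1,-23.4,0,0,0,-0.0285],[0,5.1,-23.4,0,0,0,-0.0285],[0,5.1,-23.4,0,0,0,-0.0285],[0,5.1,-23.4,0,0,0,-0.0285],[0,5.1,-23.4,0,0,0,-0.0285]])

```text
time_s: 20.5
tcp_pos: [0.5892, -0.144, 0.1602]
ee_rot: [[-0.976, 0.219, -0.003], [0.219, 0.976, 0.001], [0.003, 0.0, -1.0]]
wrist_force: [-0.1, 0.2, -1.9]
gripper_width: 0.343
gripper_force: 30.0
```

>>> drive_tool(rows=[[0,0,0,-10,0,0,0],[0,0,0,-10,0,0,0],[0,0,0,-5,0,0,0],[0,0,0,0,0,0,0],[0,0,0,0,0,0,0]])

```text
time_s: 20.92
tcp_pos: [0.5896, -0.1421, 0.1357]
ee_rot: [[-0.976, 0.216, -0.002], [0.216, 0.976, -0.0], [0.002, -0.0, -1.0]]
wrist_force: [0.1, 0.4, -2.9]
gripper_width: 0.343
gripper_force: 30.0
```

```bash
python3 - <<'E'
from h import *
s=sense();print(s['tcp_pos'],np.round(s['ee_rot'],4).tolist(),s['wrist_force'],s['moment'],np.round(s['joints'],1),s['gripper_width'],s['time_s'])
cs={n:[capture(n) for _ in range(4)] for n in('top','side')}
for n in cs:
    c=dict(cs[n][0],z_map=np.median([x['z_map'] for x in cs[n]],0));P,u,v=cloud(c)
    zt=s['tcp_pos'][2]-.0165
    for lo,hi in((zt+.009,zt+.024),):
        k=(np.hypot(P[:,0]-.5904,P[:,1]+.1424)<.08)&(P[:,2]>lo)&(P[:,2]<hi)
        print(n,k.sum(),np.median(P[k],0),cv2.minAreaRect(P[k][:,:2].astype(np.float32)*1000))
ims=[cv2.resize(cs['top'][0]['frame'][145:245,240:320,::-1],None,fx=5,fy=5,interpolation=cv2.INTER_CUBIC),cv2.resize(cs['side'][0]['frame'][150:250,240:320,::-1],None,fx=5,fy=5,interpolation=cv2.INTER_CUBIC)]
cv2.imwrite('pics/g.png',np.hstack(ims))
E
```

```text
[ 0.58955711 -0.14211753  0.13569112] [[-0.9765, 0.2156, -0.0019], [0.2156, 0.9765, -0.0], [0.0018, -0.0004, -1.0]] [ 0.10402482  0.38209065 -2.9394816 ] [ 0.00122732 -0.19311497  0.03252745] [   1.7   23.8   -8.2   -0.   -58.1 -104.2] 0.3428707668703962 20.9167
top 454 [ 0.56052857 -0.13539342  0.13678489] ((574.3986206054688, -139.62188720703125), (119.64523315429688, 51.530906677246094), 77.00196838378906)
side 476 [ 0.5745033  -0.17333891  0.13609111] ((589.8135375976562, -145.86441040039062), (120.87627410888672, 84.2017593383789), 77.2744140625)
```

View pics/g.png

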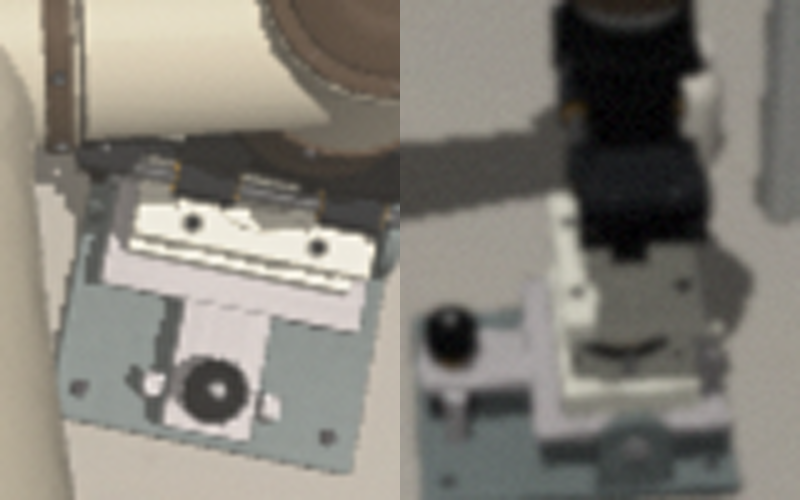

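The upper half is over the seat. Its front edge and yaw match the seat's to within about 1 mm and 0.5° (left view, edge at (130–350,240–290)). Lowering slowly.

>>> drive_tool(rows=[[0,0.5,0,-5,0,0,0],[0,0,0,-5,0,0,0],[0,0,0,-5,0,0,0],[0,0,0,-3,0,0,0],[0,0,0,-2,0,0,0]])

```text
time_s: 21.73
tcp_pos: [0.5901, -0.143, 0.1154]
ee_rot: [[-0.976, 0.217, -0.002], [0.217, 0.976, 0.0], [0.002, -0.0, -1.0]]
wrist_force: [0.1, -0.0, -2.1]
gripper_width: 0.339
gripper_force: 30.0
```

>>> drive_tool(rows=[[0,0,0,-2,0,0,0],[0,0,0,-1.5,0,0,0],[0,0,0,-1.5,0,0,0],[0,0,0,-1,0,0,0],[0,0,0,0,0,0,0]])

```text
time_s: 22.15
tcp_pos: [0.5905, -0.1429, 0.1104]
ee_rot: [[-0.976, 0.217, -0.0], [0.217, 0.976, 0.0], [0.0, 0.0, -1.0]]
wrist_force: [-0.7, 0.6, -2.4]
gripper_width: 0.34
gripper_force: 30.0
```

>>> drive_tool(rows=[[0,0,0,-1,0,0,0],[0,0,0,-1,0,0,0],[0,0,0,-1,0,0,0],[0,0,0,0,0,0,0]])

```text
time_s: 22.48
tcp_pos: [0.5901, -0.1424, 0.1071]
ee_rot: [[-0.976, 0.217, -0.001], [0.217, 0.976, 0.001], [0.001, 0.001, -1.0]]
wrist_force: [-0.8, 4.0, -1.3]
gripper_width: 0.341
gripper_force: 30.0
```

>>> drive_tool(rows=[[0,0,0.6,-1,0,0,0],[0,0,0,-1,0,0,0],[0,0,0,-1,0,0,0],[0,0,0,-1,0,0,0]])

```text
time_s: 22.82
tcp_pos: [0.5902, -0.1423, 0.1031]
ee_rot: [[-0.976, 0.217, -0.001], [0.217, 0.976, 0.0], [0.001, 0.0, -1.0]]
wrist_force: [-2.7, 3.1, -0.4]
gripper_width: 0.344
gripper_force: 30.0
```

>>> drive_tool(rows=[[0,-0.3,0.4,-1,0,0,0],[0,0,0,-1,0,0,0],[0,0,0,-1,0,0,0],[0,0,0,-1,0,0,0]])

```text
time_s: 23.15
tcp_pos: [0.5902, -0.1422, 0.0993]
ee_rot: [[-0.976, 0.217, -0.0], [0.217, 0.976, -0.0], [0.0, -0.0, -1.0]]
wrist_force: [-1.3, 1.1, -1.6]
gripper_width: 0.345
gripper_force: 30.0
```

>>> drive_tool(rows=[[0,0,0,-1,0,0,0],[0,0,0,-1,0,0,0],[0,0,0,0,0,0,0]])

```text
time_s: 23.4
tcp_pos: [0.5902, -0.1421, 0.0976]
ee_rot: [[-0.976, 0.217, -0.0], [0.217, 0.976, -0.0], [0.0, -0.0, -1.0]]
wrist_force: [-3.6, 1.7, -0.3]
gripper_width: 0.337
gripper_force: 30.0
```

>>> drive_tool(rows=[[0,-0.3,0.1,-0.8,0,0,0],[0,0,0,-0.8,0,0,0],[0,0,0,0,0,0,0]])

```text
time_s: 23.65
tcp_pos: [0.5902, -0.1421, 0.0965]
ee_rot: [[-0.976, 0.217, 0.001], [0.217, 0.976, -0.0], [-0.001, -0.0, -1.0]]
wrist_force: [-3.2, 1.3, 3.2]
gripper_width: 0.346
gripper_force: 30.0
```

>>> drive_tool(rows=[[0,0,0,-0.8,0,0,0],[0,0,0,-0.8,0,0,0],[0,0,0,0,0,0,0]])

```text
time_s: 23.9
tcp_pos: [0.5903, -0.1421, 0.0951]
ee_rot: [[-0.976, 0.217, 0.001], [0.217, 0.976, -0.001], [-0.001, -0.0, -1.0]]
wrist_force: [-3.2, 0.6, 5.2]
gripper_width: 0.34
gripper_force: 30.0
```

>>> drive_tool(rows=[[0,-0.2,0,-0.8,0,0,0],[0,0,0,-0.8,0,0,0],[0,0,0,0,0,0,0]])

```text
time_s: 24.15
tcp_pos: [0.5902, -0.1421, 0.0945]
ee_rot: [[-0.976, 0.216, 0.001], [0.216, 0.976, -0.001], [-0.002, -0.0, -1.0]]
wrist_force: [-5.5, 1.8, 8.6]
gripper_width: 0.347
gripper_force: 30.0
```

>>> drive_tool(rows=[[0,0,0,-0.5,0,0,0],[0,0,0,0,0,0,0],[0,0,0,0,0,0,0]])

```text
time_s: 24.4
tcp_pos: [0.5903, -0.1421, 0.0945]
ee_rot: [[-0.976, 0.216, 0.002], [0.216, 0.976, -0.001], [-0.002, -0.0, -1.0]]
wrist_force: [-6.2, 2.0, 11.9]
gripper_width: 0.336
gripper_force: 30.0
```

TCP z has stopped at 0.0945, the predicted flush height, with about 15 N on the seat. I'll hold and verify.

>>> drive_tool(rows=[[0,0.3,0,-0.2,0,0,0],[0,0,0,0,0,0,0],[0,0,0,0,0,0,0],[0,0,0,0,0,0,0],[0,0,0,0,0,0,0]])

```text
time_s: 24.82
tcp_pos: [0.5902, -0.1421, 0.0944]
ee_rot: [[-0.976, 0.216, 0.001], [0.216, 0.976, -0.001], [-0.001, -0.001, -1.0]]
wrist_force: [-6.7, 2.9, 13.5]
gripper_width: 0.342
gripper_force: 30.0
```

```bash
python3 - <<'E'
from h import *
cs={n:[capture(n) for _ in range(8)] for n in('top','side')}
yaw=np.radians(-12.6)
for n in cs:
    c=dict(cs[n][0],z_map=np.median([x['z_map'] for x in cs[n]],0));P,u,v=cloud(c)
    d=P[:,:2]-[.5903,-.1422];X=d@[np.cos(yaw),np.sin(yaw)];Y=d@[-np.sin(yaw),np.cos(yaw)]
    k=(abs(X)<.04)&(abs(Y)<.058)&(np.hypot(X,Y)>.034)&(P[:,2]>.088)&(P[:,2]<.1)
    print(n,k.sum(),np.median(P[k,2]),np.linalg.lstsq(np.c_[X[k],Y[k],np.ones(k.sum())],P[k,2],rcond=None)[0].round(4))
s=sense();print(s['tcp_pos'],s['wrist_force'],s['gripper_force'],s['time_s'])
c=cs['side'][0];save(c,'h.png',(235,160,325,260),6)
E
```

```text
top 263 0.09457180858445562 [0.0136 0.0004 0.095 ]
side 246 0.09341434624536277 [ 0.0029 -0.0001  0.0935]
[ 0.59024676 -0.14213309  0.09443555] [-6.73614209  3.34422204 13.56994519] 30.002907011657953 25.6167
```

View pics/h.png

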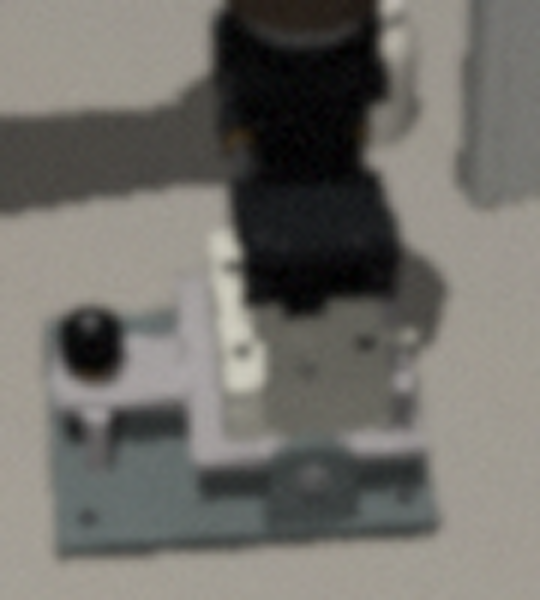

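The picture shows the upper half seated flush on the lower half (240–390, 300–430). In both cameras its plate top reads 16.0 mm above the seat, which equals the plate thickness. Handing in.

```bash
python3 -c "
from station import *
print(finish_job())"
```

```text
the job is handed in; nothing more can be done
None
```

I levelled the stand (last measured tilt about 0.001 rad), and the upper half is on both dowels, held pressed flush by the gripper at about 16 N; the job is handed in, but no verdict came back.

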